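Hang the strainer in the notch of the rinse bath's rim

TASK

Pick up the small steel strainer basket with the hook and hang it inside the rinse tank: rest its hook on the plain part of the tank's near rim, to one side of the notch, then work it along until it drops into the notch, fully down, and let go so that it hangs there by itself. Be gentle with the tank, which stands on soft springs: the strainer must never be forced against it (keep under 15 N), and leave the other things on the bench where they are.

Things in the scene. Friction and masses are not known exactly. Their poses are not given: they have to be found in the camera images.
- strainer: The strainer, standing upright on the bench: open steel basket with a strap, a hook and a grip on its -x side. 250 g, give or take 30 percent. Origin at the centre of the basket's underside; z up, x points from the hook towards the basket. The plain tray beside it has no hook or grip.
- strainer_grip (a point): Centre of the strainer's upright grey plastic grip, 14 mm (x) x 28 mm (y) x 50 mm (z), 40 mm to -x of the strainer's origin and 99 mm above its underside. The grip stands on top of the hook, whose upper face is 25 mm below this point. Axes as the strainer's.
- hook_seat (a point): Middle of the underside of the hook's crown, the face that rests on a rim: 31 mm straight below the grip's centre, 68 mm above the strainer's underside. The slot below it, open downward, is 12 mm wide along x; the hook is 26 mm wide along y. The outer lip (-x side) reaches 20 mm below this point; the strap (+x side) runs down to the basket. Axes as the strainer's.
- basket (a point): Middle of the strainer's basket, half-way up; the basket is 60 mm (x) x 70 mm (y) x 45 mm high. 40 mm to +x of the hook and 45.5 mm below hook_seat.
- rim_mid (a point): Middle of the tank's near rim, on the plain rim's top, 125 mm above the bench. y along the rim, x across it into the tank. Strip 6 mm thick, plain for 95 mm to either side (thicker, 2 mm higher end guides beyond), with one square notch 30 mm wide, 9 mm deep. The notch's middle is up to 30 mm to either side of this point along y: clamped anew each time, not reported, find it by feel or eye.
- tank_in (a point): Middle of the tank's empty inner floor, 85 mm below the rim; inside 144 mm (x) x 304 mm (y). Tank and rim ride on soft springs: down 1 mm for each 1.5 N (13 mm at most), along y 1 mm for each 3 N (10 mm at most), stiff along x; these points move too. A hook sliding on the rim under a light press drops into the notch as the tank springs up; the far wall then stops it. Axes as rim_mid.
- bath: The rinse bath's fixed white base, 200 mm (x) x 330 mm (y) x 22 mm high, carrying the tank on its springs; origin at the centre of its underside; axes as rim_mid, which lies 75 mm to -x of this origin.
- plain_tray: Bystander: plain open steel basket without hook or grip, 64 x 74 x 42 mm, origin at the centre of its underside.
- jar: Bystander: closed amber glass jar with a metal lid, 84 mm across, 95 mm high, origin at the centre of its underside.
- dish: Bystander: shallow glass dish, 90 mm across, 14 mm high, origin at the centre of its underside.
- brush: Bystander: small brush lying on the bench, 160 mm long along its x.
- beaker: Bystander: open glass beaker, 66 mm across, 85 mm high, origin at the centre of its underside.
Not all that is in view belongs to the job. Leave any purple look-alike of the strainer alone.

How it is judged:
By the outcome, as a careful person would: the job done as asked, in the order asked, and still so for the second after the job is handed in, with the robot touching nothing.
It also fails if it takes over 45 s, if anything falls off the work surface, if the arm or the gripper's body presses on something with over 40 N, if the wrist force passes 120 N, or if a joint passes its speed limit or range.

ROBOT

A 7-joint arm with a two-finger parallel gripper is mounted at the origin on the work surface. World frame = base frame: x ahead of the robot, y to its left, z up, the work surface at z = 0. Lengths are in mm, angles in rad, forces in N, time in s.
With the tool pointing down it reaches from about 350 to 900 mm from the base axis. Payload 19.9 kg.
Tool frame: the origin (TCP) lies on the centre line of the jaws, within the pads' length; the fingertips stand 17 mm ahead of it and the grasp point (between the pads) lies 2 mm behind it; z points along the fingers, x is the direction in which the jaws open and shut, and the axes are right-handed (so a half turn about z gives the same grasp; the last joint's range is limited). The gripper opens to 85 mm and grips with 20 to 120 N. Pads are 22 mm wide; open, the fingers measure 114 mm over their backs; the gripper's body (76 mm by 85 mm) begins 54 mm behind the grasp point. The pads swing forward as they close: fully open they stand 13 mm farther back than shut.
Start: joints at [1.135, 0.417, -0.01, 1.614, 0.005, 1.111, -0.053], TCP at [239.807, -577.144, 248.26] pointing down, gripper open.
Joint ranges: [-2.81, 2.81], [-0.39, 2.02], [-1.27, 1.25], [0.06, 2.57], [-1.19, 4.33], [0.19, 2], [-2.82, 2.82]. Speed limits (rad/s): [1.89, 1.89, 2.39, 2.39, 3.01, 3.01, 3.01].

INTERFACE

Orientations are given as a unit quaternion [x, y, z, w].
In Python, from workcell import telemetry, optics, ticket, nets gives the robot as it stands.
- The arm moves only by the tool carry_out, never from a script. Its arguments are lists of equal length, an entry for each row: "dp": the shift along the world's x, y, z in m, a list of three; "roll": the turn about the world's z in rad. In form: {"dp": [[tx, ty, tz], ...], "roll": [roll, ...]}. A call has 1 to 10 rows; each row is the pose to reach, as a shift and turn from the pose commanded when the call began; what a row does not reach only later rows make up. A row lasts 1/12 s, in which the tool goes at most 41.7 mm and 7.16 degrees, less where a joint would pass 70% of its speed; a pose out of reach is approached as far as the arm can. A call with a gripper value outside its range is refused whole. "claw" is the opening, from -1 (shut) to 1 (fully open), set as the call begins (left out, the last holds). The fingers move at their own pace and stop on an object; "force" is the grip in N (left out, the last holds). Time passes only in rows, so rows that repeat a pose let the fingers close. It gives the time, the measured TCP pose, the force and the opening at its end, in the units of the state.
- telemetry.state(): the state, without advancing time (a new reading comes with each control period).
- optics.camera(name): name is "side" or "top"; returns a dict with "color" (480x640x3 uint8, red, green, blue), "fx", "fy", "cx", "cy" (pixels), "distortion" ([k1, k2, p1, p2, k3] as OpenCV has them; the pictures are not rectified), "R" (3x3) and "t" (3): a world point X has camera coordinates R X + t. Camera axes: x right, y down, z forward; pixel columns grow to the right and rows downward; lengths in mm; the calibration is good to about 2 mm. A picture is of the moment at which its call begins. There is no depth.
- ticket.job_done(): hands the job in, once; it reports no verdict.
Trained networks look in the newest picture that a camera, given by its name, has taken for a name from the list of things; names that differ only in an ending like _2 or _b are one class to them, and where a whole thing is asked for, a point or a joint stands for the part that bears it (a point fixed in the world has none). Each returns a list of dicts, best first, with "confidence" (0 to 1); they miss things now and then, are a little off and sometimes report something else, mostly with a low value. They report only what shows in the picture. A call takes as long as a camera call. They do not tell look-alikes from the thing itself.
- nets.spot_in(target, camera): "box" ([left, top, right, bottom] in pixels, round what is visible of it).
- nets.trace(target, camera): "mask" (480x640 bool, what is visible of it) and "box" ([left, top, right, bottom] in pixels, round what is visible of it).
- nets.tip_of(target, camera): "at" ([row, column] in pixels: a listed point, or the origin of a listed thing).
The state is a dict: "time": time; "q": joint angles; "joint_vel": joint speeds; "tau": joint torques, N m; "position": TCP position; "eef_rot": TCP orientation; "wrist_force": force on the tool from outside, world axes, zero at the start; "moment": the same for the moment, N m; "opening": opening from 0.0 (shut) to 1.0 (fully open).
Only numpy, scipy, OpenCV 4.12 (cv2) and the standard library are available. Lean on these libraries where they do the work, as an engineer would, in place of code of your own. Each camera call takes 0.05 s, during which the arm holds its last target.

## Working session

There is one attempt and no reset: what is moved stays moved. The work goes in short steps, Python scripts to look and compute and a tool call to move; the robot and the scene stay as the last step left them, time stands still between calls to the robot, and variables do not carry over. Pictures are saved under pics/ and viewed, and the job is handed in when it is done.

Besides the shell and the picture viewer there is one more tool, called after "Call:" by a JSON object that holds its "method" and its "body", one argument or row to a line. carry_out: Moves the arm, as the interface text tells. Its arguments: {"type":"object","properties":{"dp":{"type":"array"},"roll":{"type":"array"},"claw":{"type":"number"},"force":{"type":"number"}},"required":["dp","roll"]}

```bash
mkdir -p pics; ls; cat > h.py <<'E'
import numpy as np,cv2
from workcell import telemetry, optics, ticket, nets
def shot(n,name):
    c=optics.camera(n); cv2.imwrite(f'pics/{name}.png',c['color'][:,:,::-1]); return c
def K(c): return np.array([[c['fx'],0,c['cx']],[0,c['fy'],c['cy']],[0,0,1.]])
def ray(c,u,v):
    p=cv2.undistortPoints(np.array([[[u,v]]],float),K(c),np.array(c['distortion'],float))[0,0]
    R=np.array(c['R']);t=np.array(c['t']); d=R.T@np.array([p[0],p[1],1]); return -R.T@t,d/np.linalg.norm(d)
def atz(c,u,v,z):
    o,d=ray(c,u,v); return o+d*(z-o[2])/d[2]
def tri(c1,p1,c2,p2):
    A=np.zeros((3,3));b=np.zeros(3);L=[]
    for c,p in((c1,p1),(c2,p2)):
        o,d=ray(c,*p);M=np.eye(3)-np.outer(d,d);A+=M;b+=M@o;L.append((o,d))
    X=np.linalg.solve(A,b); return X,[np.linalg.norm((np.eye(3)-np.outer(d,d))@(X-o)) for o,d in L]
def proj(c,X):
    R=np.array(c['R'],float);t=np.array(c['t'],float)
    return cv2.projectPoints(np.array(X,float).reshape(-1,1,3),cv2.Rodrigues(R)[0],t,K(c),np.array(c['distortion'],float))[0][:,0]
E
python3 - <<'E'
from h import *
s=telemetry.state();print({k:np.round(v,3) for k,v in s.items()})
cs={n:shot(n,n+'0') for n in('side','top')}
import pickle;pickle.dump(cs,open('c0.pkl','wb'))
for n,c in cs.items():
    R=np.array(c['R']);print(n,'cam at',np.round(-R.T@np.array(c['t'])),'fwd',R[2].round(2),c['fx'])
    for th in['strainer_grip','hook_seat','basket','rim_mid','tank_in','strainer','bath','plain_tray','jar']:
        print(th,[(np.round(d['at'],1).tolist(),round(d['confidence'],2)) for d in nets.tip_of(th,n)][:3])
E
```

```text
pics
{'time': np.float64(0.0), 'q': array([ 1.136,  0.418, -0.01 ,  1.614,  0.005,  1.111, -0.053]), 'joint_vel': array([-0.001,  0.   ,  0.001, -0.001, -0.   ,  0.   , -0.   ]), 'tau': array([-1.0000e-03, -8.6444e+01,  6.7900e-01, -4.3489e+01,  1.9000e-02,
        8.0000e-03,  0.0000e+00]), 'position': array([ 239.666, -576.86 ,  247.664]), 'eef_rot': array([ 0.832, -0.555, -0.001, -0.   ]), 'wrist_force': array([-0.015, -0.003, -0.066]), 'moment': array([-0.026, -0.005, -0.02 ]), 'opening': np.float64(1.0)}
side cam at [308. 755. 783.] fwd [ 0.25 -0.68 -0.69] 481.99514248108454
strainer_grip [([137.4, 375.2], 0.63), ([169.6, 349.8], 0.58)]
hook_seat [([180.8, 346.6], 0.91), ([148.2, 375.5], 0.69)]
basket [([162.4, 359.1], 0.71), ([191.2, 355.6], 0.61)]
rim_mid [([258.0, 325.9], 0.83)]
tank_in [([279.5, 296.4], 0.89)]
strainer [([168.2, 357.6], 0.81), ([197.3, 358.0], 0.72)]
bath [([284.6, 294.2], 0.81)]
plain_tray [([178.6, 412.8], 0.65)]
jar [([422.0, 277.6], 0.8)]
top cam at [ 462.   67. 1443.] fwd [ 0.05 -0.01 -1.  ] 518.213914348885
strainer_grip [([240.5, 397.9], 0.92), ([244.0, 459.2], 0.91), ([233.0, 444.2], 0.41)]
hook_seat [([236.2, 394.5], 0.6), ([319.5, 380.4], 0.41)]
basket [([232.9, 447.4], 0.73), ([244.4, 407.2], 0.72)]
rim_mid [([259.0, 280.1], 0.91)]
tank_in [([227.6, 281.4], 0.65)]
strainer [([245.4, 403.6], 0.87), ([234.0, 444.1], 0.86)]
bath [([233.9, 282.0], 0.93)]
plain_tray [([283.5, 444.1], 0.69)]
jar [([263.4, 180.2], 0.88)]
```

View pics/side0.png

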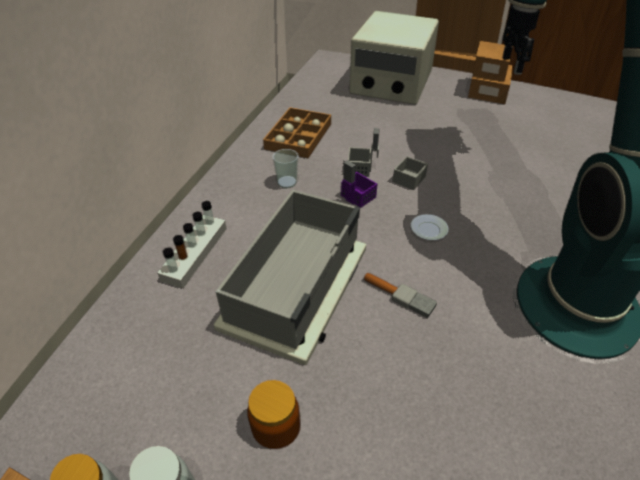

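View pics/top0.png

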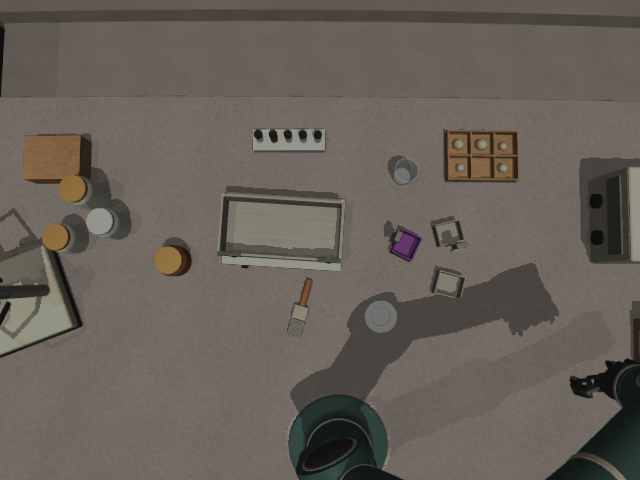

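```bash
python3 - <<'E'
import cv2
a=cv2.imread('pics/side0.png');b=cv2.imread('pics/top0.png')
cv2.imwrite('pics/s0a.png',cv2.resize(a[110:260,300:450],None,fx=4,fy=4,interpolation=2))
cv2.imwrite('pics/t0a.png',cv2.resize(b[190:320,360:500],None,fx=4,fy=4,interpolation=2))
cv2.imwrite('pics/s0b.png',cv2.resize(a[170:340,210:400],None,fx=4,fy=3.5,interpolation=2))
cv2.imwrite('pics/t0b.png',cv2.resize(b[170:300,200:360],None,fx=4,fy=4,interpolation=2))
E
```

```text
(no output)
```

View pics/s0a.png

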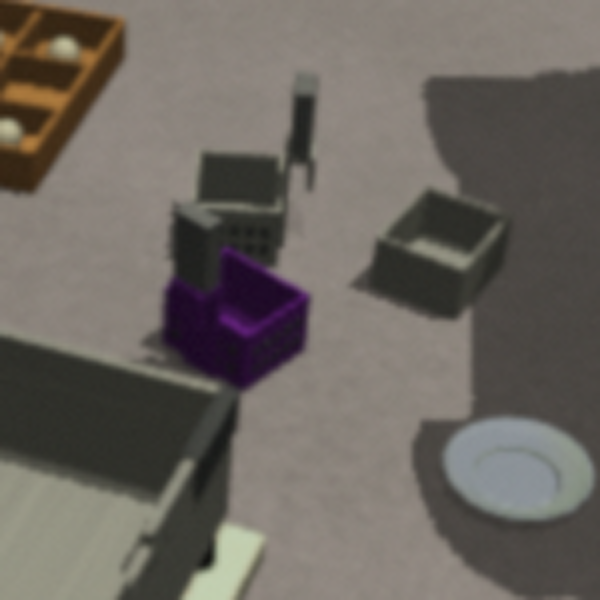

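View pics/t0a.png

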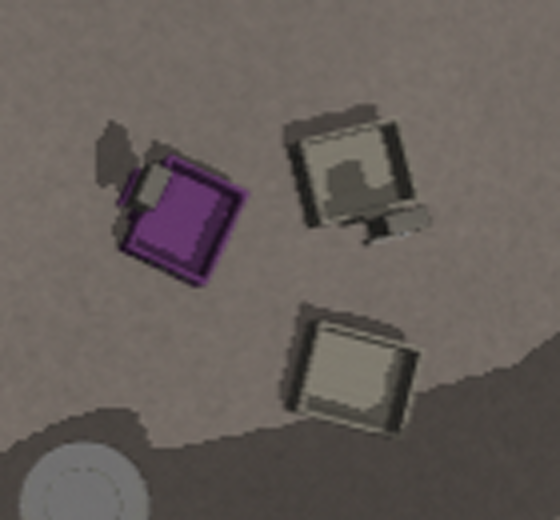

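View pics/s0b.png

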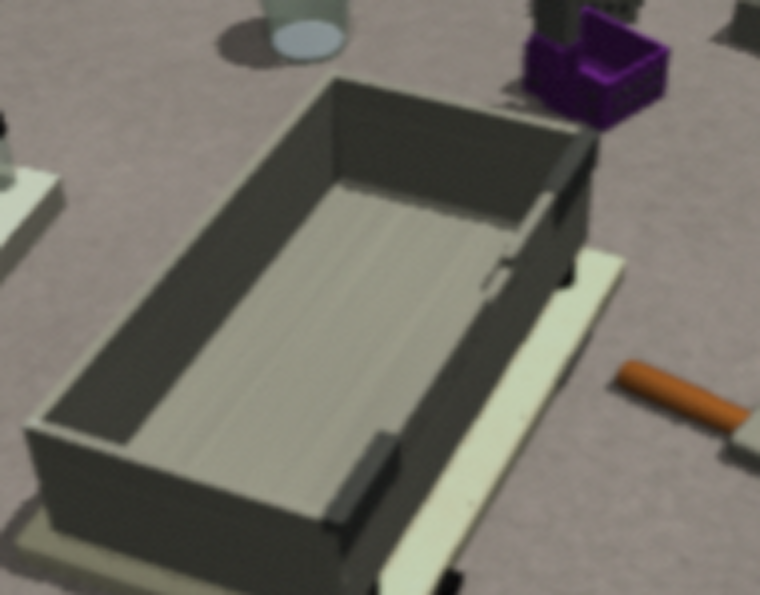

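View pics/t0b.png

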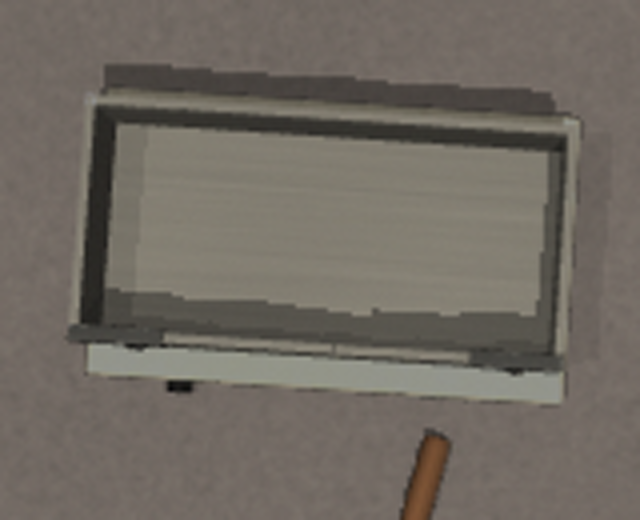

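```bash
python3 - <<'E'
import cv2
a=cv2.imread('pics/side0.png');b=cv2.imread('pics/top0.png')
cv2.imwrite('pics/s0c.png',cv2.resize(a[200:310,295:370],None,fx=8,fy=5.4,interpolation=2))
cv2.imwrite('pics/t0c.png',cv2.resize(b[245:275,215:345],None,fx=6,fy=12,interpolation=2))
cv2.imwrite('pics/s0d.png',cv2.resize(a[120:215,335:395],None,fx=6,fy=6,interpolation=2))
cv2.imwrite('pics/t0d.png',cv2.resize(b[210:255,425:475],None,fx=12,fy=12,interpolation=2))
E
```

```text
(no output)
```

View pics/s0c.png

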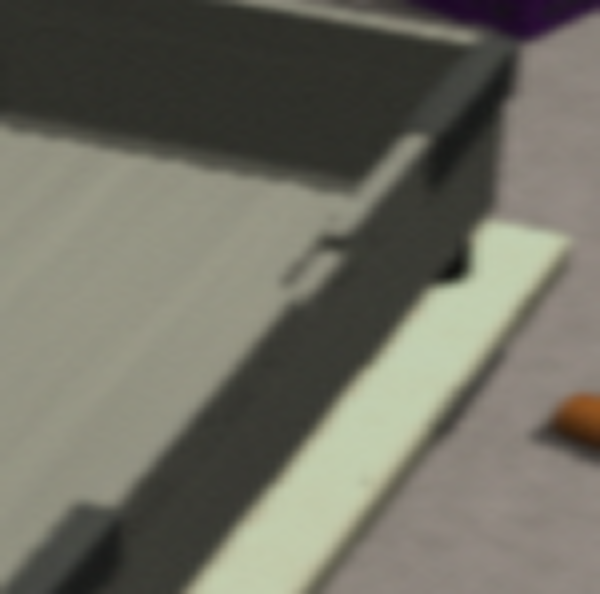

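View pics/t0c.png

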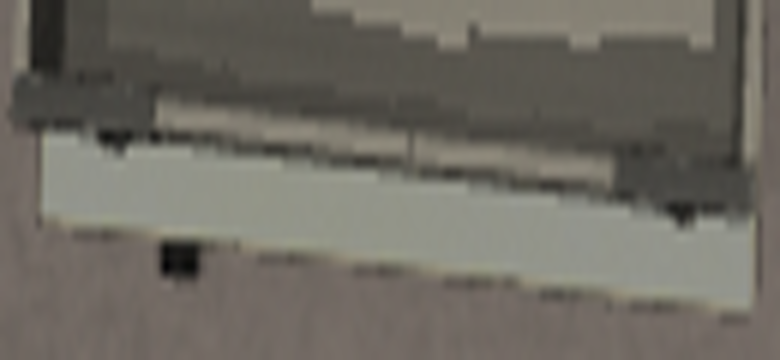

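View pics/s0d.png

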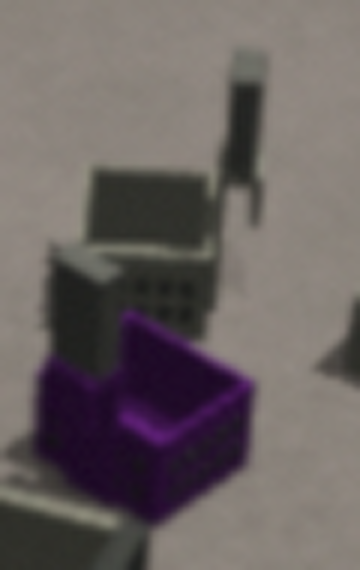

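View pics/t0d.png

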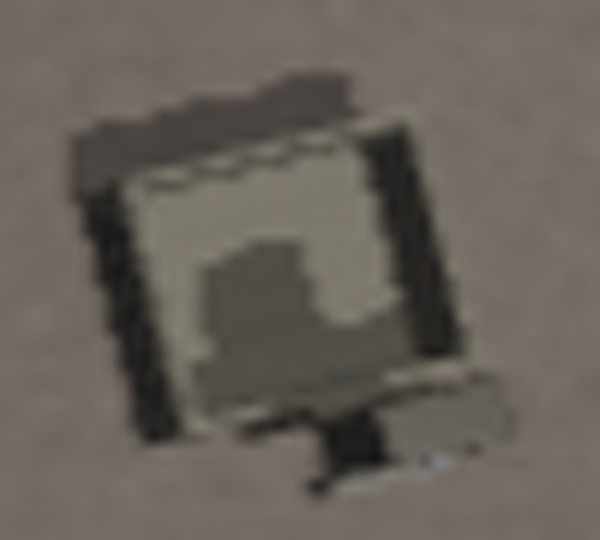

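```bash
python3 - <<'E'
from h import *
import pickle;cs=pickle.load(open('c0.pkl','rb'));s,t=cs['side'],cs['top']
f=lambda u,v:(295+u/8,200+v/5.4)
for nm,p,z in[('notch near',f(297,300),125),('notch far',f(350,237),125),('far guide',f(415,130),127),('near guide',f(115,520),127),('floor near',f(303,303),116),('floor far',f(338,252),116)]:
    print(nm,p,atz(s,*p,z).round(1))
g=lambda u,v:(215+u/6,245+v/12)
for nm,p,z in[('lft in',g(155,98),125),('lft out',g(155,128),125),('rt in',g(612,155),125),('rt out',g(612,190),125),('step',g(410,145),125),('step',g(410,145),116)]:
    print(nm,p,atz(t,*p,z).round(1))
g2=lambda u,v:(200+u/4,170+v/4)
for p in[(87,372),(563,402)]: print('base',atz(t,*g2(*p),22).round(1))
for p in[(88,97),(580,120)]: print('tank far corners',atz(t,*g2(*p),125).round(1))
# strainer, top grip & bottom of basket
h=lambda u,v:(425+u/12,210+v/12)
for nm,p,z in[('grip top TL',h(385,385),124),('grip TR',h(505,372),124),('BR',h(512,440),124),('rim corners',h(82,188),45),('',h(150,438),45),('',h(465,350),45),('',h(405,120),45)]:
    print(nm,atz(t,*p,z).round(1))
k=lambda u,v:(335+u/6,120+v/6)
for p in[(235,50),(268,50),(265,85),(230,82)]: print('side grip top',atz(s,*k(*p),124).round(1))
print(tri(s,k(250,67),t,h(450,412)))
E
```

```text
notch near (332.125, 255.55555555555554) [504.9 153.4 125. ]
notch far (338.75, 243.88888888888889) [503.  119.3 125. ]
far guide (346.875, 224.07407407407408) [504.8  61.8 127. ]
near guide (309.375, 296.2962962962963) [509.8 261.8 127. ]
floor near (332.875, 256.1111111111111) [505.8 146.  116. ]
floor far (337.25, 246.66666666666666) [506. 119. 116.]
lft in (240.83333333333334, 253.16666666666666) [519.7 254.3 125. ]
lft out (240.83333333333334, 255.66666666666666) [513.3 254.2 125. ]
rt in (317.0, 257.9166666666667) [508.6  60.3 125. ]
rt out (317.0, 260.8333333333333) [501.2  60.2 125. ]
step (283.3333333333333, 257.0833333333333) [510.3 145.9 125. ]
step (283.3333333333333, 257.0833333333333) [510.6 146.5 116. ]
base [497. 321.  22.]
base [478.1  -5.5  22. ]
tank far corners [670.7 304.6 125. ]
tank far corners [657.4 -10.8 125. ]
grip top TL [ 550.9 -298.7  124. ]
grip TR [ 553.8 -324.6  124. ]
BR [ 539.3 -326.   124. ]
rim corners [ 600.6 -251.9   45. ]
 [ 543.9 -266.9   45. ]
 [ 564.3 -339.    45. ]
 [ 616.6 -325.8   45. ]
side grip top [ 550.2 -318.2  124. ]
side grip top [ 536.7 -323.2  124. ]
side grip top [ 530.7 -295.   124. ]
side grip top [ 545.4 -292.1  124. ]
(array([ 543.84341074, -314.44067765,  119.08108506]), [np.float64(1.6928291967359688), np.float64(1.6928291967360352)])
```

```bash
cat >> h.py <<'E'
from scipy.optimize import least_squares
def fit(obs,x0,free=3):
    # obs: (cam, (u,v), local xyz); pose x,y,yaw
    def r(p):
        c,s=np.cos(p[2]),np.sin(p[2]);out=[]
        for cam,uv,L in obs:
            X=[p[0]+c*L[0]-s*L[1],p[1]+s*L[0]+c*L[1],L[2]]
            out+=list(proj(cam,X)[0]-np.array(uv))
        return np.array(out)
    q=least_squares(r,x0,loss='soft_l1',x_scale=[1,1,.01]);return q.x,r(q.x).reshape(-1,2).round(1)
E
cat > f1.py <<'E'
from h import *
import pickle;cs=pickle.load(open('c0.pkl','rb'));s,t=cs['side'],cs['top']
h=lambda u,v:(425+u/12-.5,210+v/12-.5)
k=lambda u,v:(335+u/6-.5,120+v/6-.5)
T=[(t,h(125,188),(30,35,45)),(t,h(185,432),(-30,35,45)),(t,h(465,352),(-30,-35,45)),(t,h(405,118),(30,-35,45)),
 (t,h(82,188),(30,35,0)),(t,h(145,438),(-30,35,0)),
 (t,h(385,385),(-33,14,124)),(t,h(505,372),(-33,-14,124)),(t,h(512,436),(-47,-14,124))]
S=[(s,k(235,50),(-33,-14,124)),(s,k(268,50),(-47,-14,124)),(s,k(265,84),(-47,14,124)),(s,k(230,82),(-33,14,124)),
 (s,k(93,170),(30,-35,45)),(s,k(212,178),(-30,-35,45)),(s,k(215,250),(-30,35,45)),(s,k(85,243),(30,35,45))]
for o in(T,S,T+S):
    p,r=fit(o,[580,-300,.25]);print(p.round(3),'grip',(p[:2]-40*np.array([np.cos(p[2]),np.sin(p[2])])).round(1));print(r.tolist())
g=lambda u,v:(215+u/6-.5,245+v/12-.5)
f=lambda u,v:(295+u/8-.5,200+v/5.4-.5)
g2=lambda u,v:(200+u/4-.5,170+v/4-.5)
T=[(t,g(155,98),(3,95,125)),(t,g(155,128),(-3,95,125)),(t,g(612,155),(3,-95,125)),(t,g(612,190),(-3,-95,125)),
  (t,g2(87,372),(-25,165,22)),(t,g2(563,402),(-25,-165,22))]
S=[(s,f(427,140),(-3,-95,125))]
for o in(T,T+S):
    p,r=fit(o,[510,157,-.05]);print(p.round(3));print(r.tolist())
    c,sn=np.cos(p[2]),np.sin(p[2])
    for y in(-26,-11,-41):
        print(y,[ (proj(cam,[p[0]-c*3-sn*y,p[1]-sn*3+c*y,125])[0]).round(1) for cam in(s,t)])
print('notch obs side',f(297,300),f(350,237),'top',g(410,145))
E
python3 f1.py
```

```text
[ 5.84381e+02 -3.00704e+02  2.46000e-01] grip [ 545.6 -310.5]
[[-0.3, -1.1], [0.2, -0.0], [1.6, 0.5], [1.0, -1.3], [-0.5, 0.5], [-0.4, 0.4], [-0.9, 1.2], [-0.4, -0.3], [0.4, -0.3]]
[ 5.81138e+02 -3.00833e+02  2.40000e-01] grip [ 542.3 -310.3]
[[0.1, -0.4], [-0.1, -0.1], [0.3, -0.1], [0.7, -0.1], [-0.9, -0.8], [1.1, -0.9], [-0.2, 1.8], [-1.2, 1.6]]
[ 5.82782e+02 -3.00966e+02  2.42000e-01] grip [ 543.9 -310.5]
[[-0.2, -0.6], [0.2, 0.5], [1.7, 1.2], [1.2, -0.7], [-0.3, 1.0], [-0.3, 1.0], [-0.8, 1.9], [-0.3, 0.4], [0.4, 0.4], [-0.5, -0.6], [-0.7, -0.3], [-0.3, -0.3], [0.1, -0.3], [-1.5, -0.9], [0.5, -1.0], [-0.7, 1.6], [-1.7, 1.4]]
[ 5.12529e+02  1.58168e+02 -5.90000e-02]
[[1.1, -0.0], [0.9, -0.2], [-0.6, -0.0], [-0.8, -0.6], [-0.7, 0.4], [0.3, 0.6]]
-26 [array([334.1, 247.8]), array([288.6, 258. ])]
-11 [array([331.2, 252.9]), array([282.8, 257.6])]
-41 [array([337. , 242.7]), array([294.5, 258.4])]
[ 5.12176e+02  1.57960e+02 -6.10000e-02]
[[1.2, 0.0], [1.0, -0.2], [-0.6, 0.2], [-0.7, -0.4], [-0.7, 0.4], [0.4, 0.8], [-0.6, 0.0]]
-26 [array([334.4, 247.8]), array([288.7, 258.2])]
-11 [array([331.4, 252.9]), array([282.8, 257.8])]
-41 [array([337.3, 242.7]), array([294.6, 258.6])]
notch obs side (331.625, 255.05555555555554) (338.25, 243.38888888888889) top (282.8333333333333, 256.5833333333333)
```

Call:
{"method": "carry_out", "body": {
  "dp": [
    [0.015,0.013,-0.002],
    [0.04,0.035,-0.005],
    [0.068,0.06,-0.009],
    [0.096,0.085,-0.013],
    [0.124,0.11,-0.016],
    [0.152,0.135,-0.02],
    [0.18,0.16,-0.024],
    [0.208,0.185,-0.028],
    [0.236,0.21,-0.032],
    [0.26,0.23,-0.035]
  ],
  "roll": [0.1,0.22,0.34,0.46,0.58,0.7,0.82,0.94,1.06,1.18],
  "claw": 0.1,
  "force": 60
}}

```text
time: 1.83
position: [501.6, -344.8, 213.2]
eef_rot: [1.0, 0.005, 0.0, -0.0]
wrist_force: [-0.5, -1.2, 0.3]
opening: 0.548
```

Call:
{"method": "carry_out", "body": {
  "dp": [
    [0.02,0.017,-0.004],
    [0.035,0.029,-0.008],
    [0.044,0.0366,-0.013],
    [0.044,0.0366,-0.013],
    [0.044,0.0366,-0.013]
  ],
  "roll": [0.11,0.2,0.239,0.239,0.239]
}}

```text
time: 2.25
position: [543.4, -310.8, 199.8]
eef_rot: [0.993, 0.12, -0.0, -0.0]
wrist_force: [-1.1, -1.0, -0.4]
opening: 0.548
```

```bash
python3 - <<'E'
from h import *
import pickle
s=telemetry.state();print(s['time'],s['position'],s['eef_rot'],2*np.arctan2(s['eef_rot'][1],s['eef_rot'][0]),s['wrist_force'])
a=shot('side','side1');b=shot('top','top1')
A=a['color'][60:220,320:440,::-1];B=b['color'][190:270,400:490,::-1]
cv2.imwrite('pics/m1.png',np.hstack([cv2.resize(A,(450,600),interpolation=2),cv2.resize(B,(350,600),interpolation=2)]))
E
```

```text
2.25 [ 543.43015773 -310.79215346  199.76754431] [ 9.92811644e-01  1.19686420e-01 -4.20318845e-04 -1.54911202e-04] 0.2399480759166671 [-1.10244533 -0.95129904 -0.3682993 ]
```

View pics/m1.png

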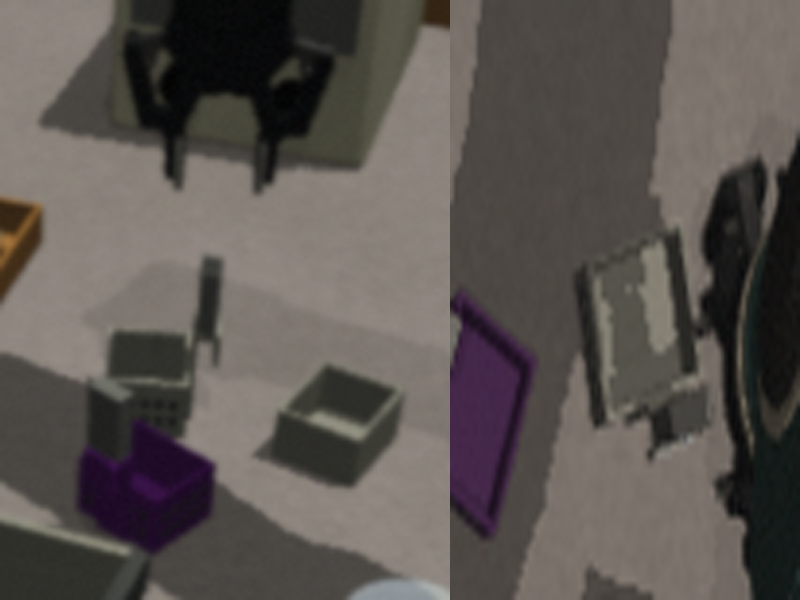

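Call:
{"method": "carry_out", "body": {
  "dp": [
    [0,0,-0.015],
    [0,0,-0.04],
    [0,0,-0.065],
    [0,0,-0.088],
    [0,0,-0.1],
    [0,0,-0.102],
    [0,0,-0.102]
  ],
  "roll": [0,0,0,0,0,0,0]
}}

```text
time: 2.93
position: [543.5, -311.0, 98.4]
eef_rot: [0.993, 0.12, -0.0, -0.0]
wrist_force: [0.1, 0.0, 0.1]
opening: 0.55
```

```bash
python3 - <<'E'
from h import *
s=telemetry.state();print(s['time'],s['position'],s['wrist_force'])
a=shot('side','side2');b=shot('top','top2')
A=a['color'][90:190,330:410,::-1];B=b['color'][190:270,400:490,::-1]
cv2.imwrite('pics/m2.png',np.hstack([cv2.resize(A,(450,600),interpolation=2),cv2.resize(B,(350,600),interpolation=2)]))
E
```

```text
2.9333 [ 543.51666144 -311.03649114   98.43879475] [0.09301713 0.02161321 0.14245579]
```

View pics/m2.png

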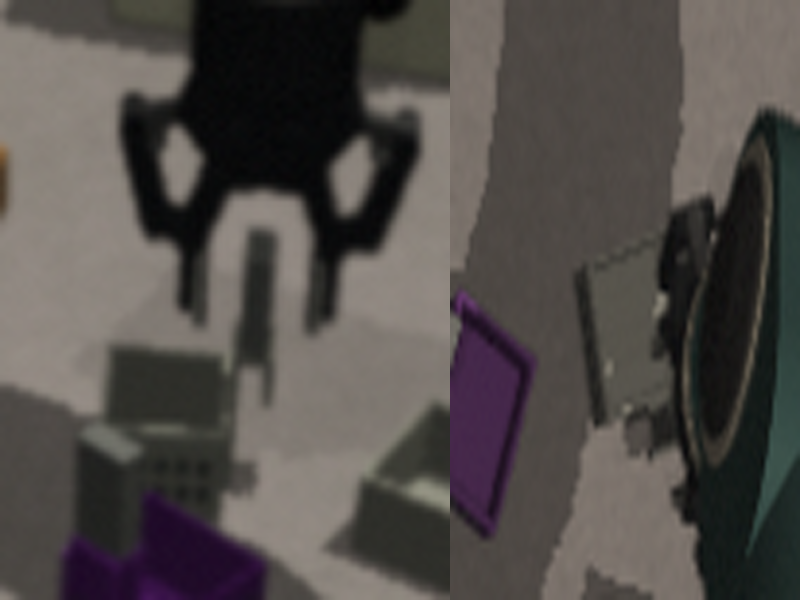

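Call:
{"method": "carry_out", "body": {
  "dp": [
    [0,0,0],
    [0,0,0],
    [0,0,0],
    [0,0,0],
    [0,0,0],
    [0,0,0],
    [0,0,0],
    [0,0,0]
  ],
  "roll": [0,0,0,0,0,0,0,0],
  "claw": -1,
  "force": 70
}}

```text
time: 3.7
position: [543.8, -310.9, 98.9]
eef_rot: [0.993, 0.121, 0.0, 0.0]
wrist_force: [-3.3, -0.7, 6.1]
opening: 0.158
```

Call:
{"method": "carry_out", "body": {
  "dp": [
    [0,0,0.004],
    [0,0,0.015],
    [0,0,0.035],
    [0,0,0.06],
    [0,0,0.09],
    [0,0,0.12],
    [0,0,0.14],
    [0,0,0.15],
    [0,0,0.15],
    [0,0,0.15]
  ],
  "roll": [0,0,0,0,0,0,0,0,0,0]
}}

```text
time: 4.53
position: [543.5, -310.4, 247.8]
eef_rot: [0.993, 0.121, -0.0, -0.0]
wrist_force: [0.3, 0.5, -3.0]
opening: 0.156
```

```bash
python3 - <<'E'
from h import *
import pickle
s=telemetry.state();print(s['time'],s['position'],s['wrist_force'],s['moment'],s['opening'])
a=shot('side','side3');b=shot('top','top3');pickle.dump((a,b),open('c3.pkl','wb'))
A=a['color'][60:190,310:430,::-1];B=b['color'][190:270,400:490,::-1]
cv2.imwrite('pics/m3.png',np.hstack([cv2.resize(A,(450,600),interpolation=2),cv2.resize(B,(350,600),interpolation=2)]))
E
```

```text
4.5333 [ 543.52081284 -310.4296045   247.77136121] [ 0.33523097  0.50090548 -2.9877337 ] [-0.02958598  0.11011659 -0.06631345] 0.15566070474911134
```

View pics/m3.png

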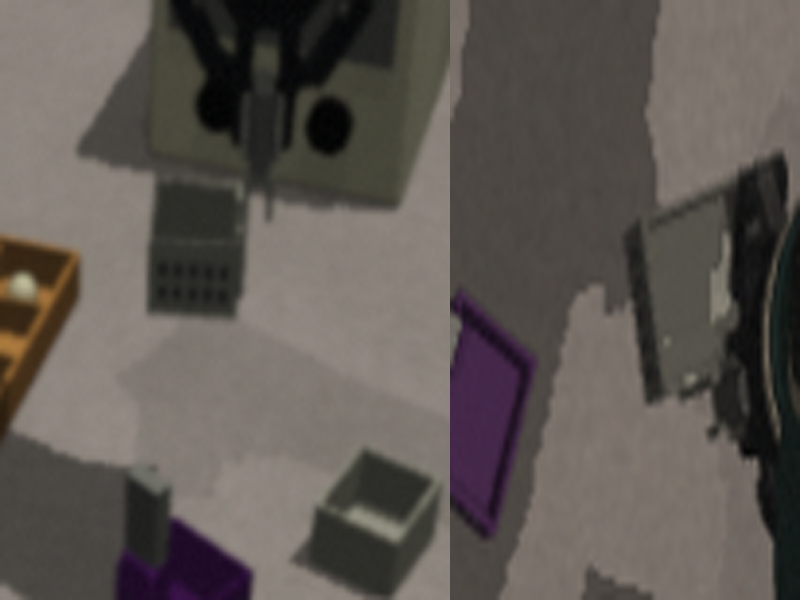

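Call:
{"method": "carry_out", "body": {
  "dp": [
    [-0.001,0.015,0.003],
    [-0.003,0.045,0.006],
    [-0.005,0.08,0.01],
    [-0.007,0.115,0.01],
    [-0.009,0.15,0.01],
    [-0.012,0.185,0.01],
    [-0.014,0.22,0.01],
    [-0.016,0.255,0.01],
    [-0.018,0.29,0.01],
    [-0.02,0.325,0.01]
  ],
  "roll": [-0.01,-0.03,-0.05,-0.075,-0.1,-0.125,-0.15,-0.175,-0.2,-0.22]
}}

```text
time: 5.47
position: [522.9, 16.1, 257.1]
eef_rot: [1.0, 0.01, -0.001, -0.0]
wrist_force: [1.5, -0.1, -2.5]
opening: 0.154
```

Call:
{"method": "carry_out", "body": {
  "dp": [
    [-0.002,0.035,0],
    [-0.004,0.07,0],
    [-0.006,0.105,0],
    [-0.008,0.135,0],
    [-0.009,0.153,0],
    [-0.01,0.163,0],
    [-0.01,0.163,0],
    [-0.01,0.163,0],
    [-0.01,0.163,0]
  ],
  "roll": [-0.02,-0.04,-0.06,-0.07,-0.08,-0.082,-0.082,-0.082,-0.082]
}}

```text
time: 6.22
position: [513.9, 176.0, 257.7]
eef_rot: [1.0, -0.031, -0.001, 0.0]
wrist_force: [0.7, 0.5, -3.1]
opening: 0.153
```

```bash
python3 - <<'E'
from h import *
import pickle
s=telemetry.state();print(s['time'],s['position'],2*np.arctan2(s['eef_rot'][1],s['eef_rot'][0]),s['wrist_force'],s['moment'],s['opening'])
a=shot('side','side4');b=shot('top','top4');pickle.dump((a,b),open('c4.pkl','wb'))
A=a['color'][130:330,220:400,::-1];B=b['color'][190:280,210:350,::-1]
cv2.imwrite('pics/s4.png',cv2.resize(A,(630,600),interpolation=2));cv2.imwrite('pics/t4.png',cv2.resize(B,(800,514),interpolation=2))
E
```

```text
6.2167 [513.93725881 176.00484681 257.6518385 ] -0.061276038546855295 [ 0.68537649  0.45827212 -3.07965495] [-0.00843097  0.06617424 -0.01216565] 0.15287323582415832
```

View pics/s4.png

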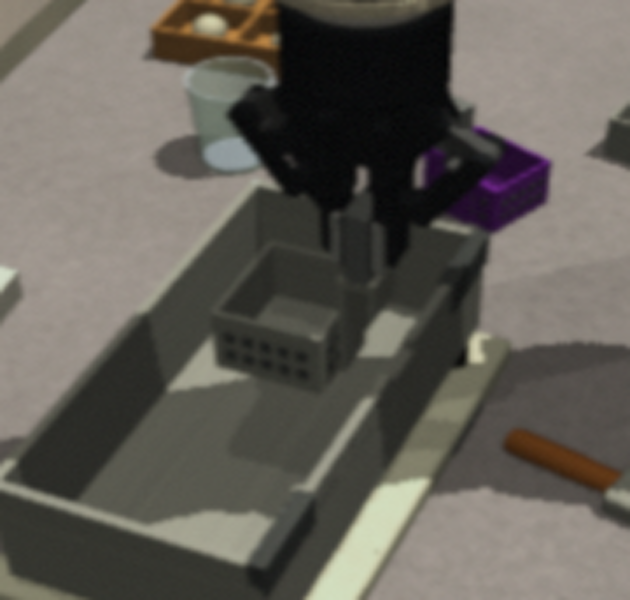

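View pics/t4.png

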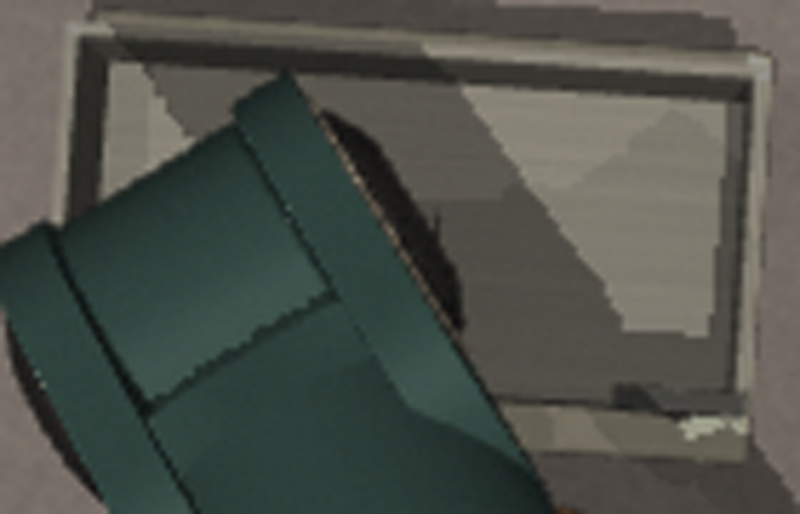

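```bash
python3 - <<'E'
from h import *
import pickle
a,b=pickle.load(open('c4.pkl','rb'))
A=a['color'][190:310,290:370,::-1].copy()
A=cv2.resize(A,(400*2-400+0,600),interpolation=2)
p=[512.2,158,-.06];c,s=np.cos(p[2]),np.sin(p[2])
A2=A.copy()
for xo in(-3,3):
    P=np.array([[p[0]+c*xo-s*y,p[1]+s*xo+c*y,125] for y in(-95,-41,-11,95)])
    q=proj(a,P); print(xo,q.round(1).tolist())
    for u,v in q: cv2.circle(A2,(int((u+.5-290)*5),int((v+.5-190)*5)),2,(0,0,255),-1)
cv2.imwrite('pics/z4.png',np.hstack([cv2.convertScaleAbs(A,alpha=1.6),A2]))
E
```

```text
-3 [[347.2, 225.4], [337.2, 242.7], [331.4, 252.9], [308.4, 292.6]]
3 [[344.4, 224.7], [334.4, 241.9], [328.5, 252.0], [305.3, 291.6]]
```

View pics/z4.png

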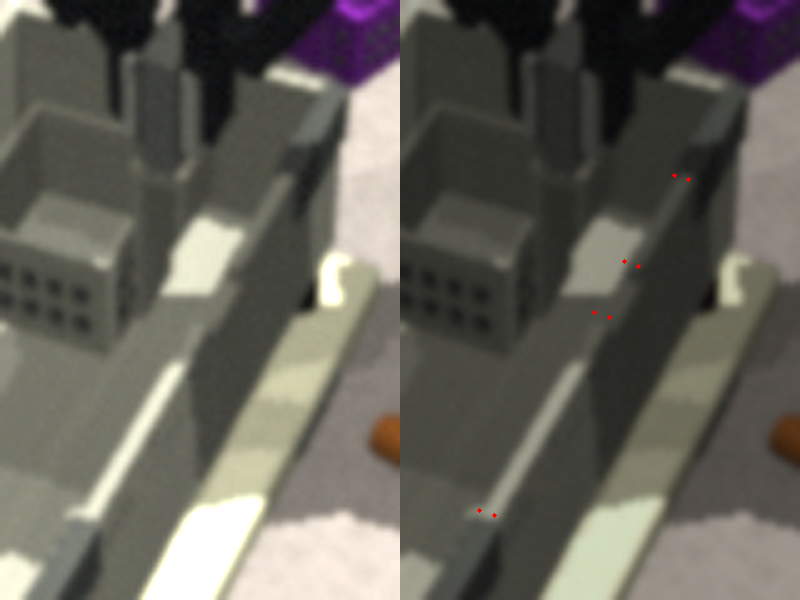

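```bash
python3 - <<'E'
from h import *
import pickle
a,b=pickle.load(open('c4.pkl','rb'))
A=cv2.resize(a['color'][180:270,275:350,::-1],(500,600),interpolation=2);A=cv2.convertScaleAbs(A,alpha=1.5)
B=A.copy()
g=np.array([513.9,176,257.65]);c,s=np.cos(-.061),np.sin(-.061)
L=[(x,y,z) for x in(-7,7) for y in(14,) for z in(-25,25)]+[(x,y,z) for x in(10,70) for y in(-35,35) for z in(-99,-54)]+[(x,13,z) for x in(-6,6) for z in(-31,-51)]
P=np.array([[g[0]+c*x-s*y,g[1]+s*x+c*y,g[2]+z] for x,y,z in L]);q=proj(a,P)
for u,v in q: cv2.circle(B,(int((u+.5-275)*20/3),int((v+.5-180)*20/3)),2,(0,0,255),-1)
cv2.imwrite('pics/y4.png',cv2.resize(np.hstack([A,B]),(800,480)))
E
```

```text
(no output)
```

View pics/y4.png

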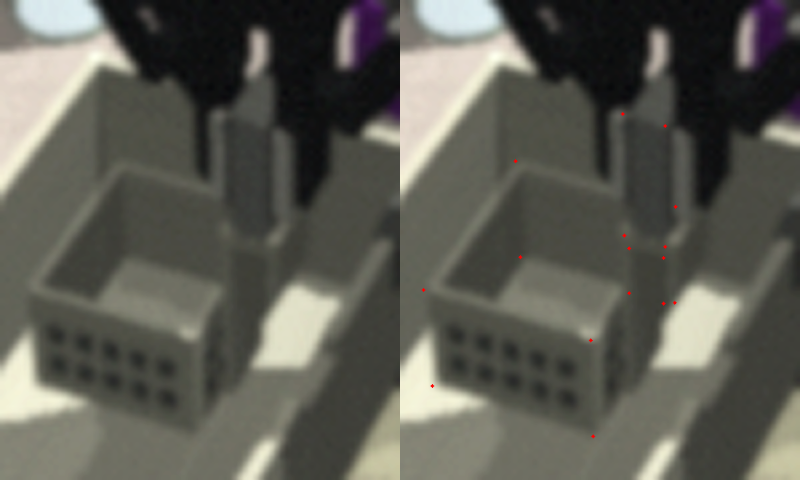

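Call:
{"method": "carry_out", "body": {
  "dp": [
    [0,0,-0.01],
    [0,0,-0.025],
    [0,0,-0.042],
    [0,0,-0.058],
    [0,0,-0.068],
    [0,0,-0.072],
    [0,0,-0.072],
    [0,0,-0.072]
  ],
  "roll": [0,0,0,0,0,0,0,0]
}}

```text
time: 6.98
position: [514.0, 177.5, 186.6]
eef_rot: [1.0, -0.03, 0.0, -0.0]
wrist_force: [0.4, 0.2, -3.1]
opening: 0.156
```

```bash
cat > look.py <<'E'
from h import *
import pickle,sys
n=sys.argv[1];dx=float(sys.argv[2]) if len(sys.argv)>2 else 0;off=float(sys.argv[3]) if len(sys.argv)>3 else 98.9-99
st=telemetry.state();print(st['time'],st['position'],2*np.arctan2(st['eef_rot'][1],st['eef_rot'][0]),st['wrist_force'],st['moment'],st['opening'])
a=shot('side','side'+n);pickle.dump((a,st),open(f'c{n}.pkl','wb'))
A=cv2.resize(a['color'][195:285,285:360,::-1],(500,600),interpolation=2);A=cv2.convertScaleAbs(A,alpha=1.6)
B=A.copy()
g=np.array(st['position']);c,s=np.cos(-.061),np.sin(-.061)
L=[(x,y,z) for x in(-7,7) for y in(14,) for z in(-25,25)]+[(x,y,z) for x in(10,70) for y in(-35,35) for z in(-54,)]+[(x,13,z) for x in(-6,6) for z in(-31,-51)]
P=np.array([[g[0]+c*x-s*y,g[1]+s*x+c*y,g[2]+z-off] for x,y,z in L]);q=proj(a,P)
P2=np.array([[512.2+c*x-s*y,158+s*x+c*y,125] for x in(-3,3) for y in(-41,-11,20,50,95)]);q2=proj(a,P2)
for Q,col in((q,(0,0,255)),(q2,(0,255,255))):
  for u,v in Q: cv2.circle(B,(int((u+.5-285)*20/3),int((v+.5-195)*20/3)),2,col,-1)
cv2.imwrite(f'pics/y{n}.png',cv2.resize(np.hstack([A,B]),(800,480)))
E
python3 look.py 5
```

```text
6.9833 [514.02335888 177.47107183 186.6321651 ] -0.060059645960934535 [ 0.38833396  0.2160634  -3.1485625 ] [ 0.01202889  0.05650169 -0.05735938] 0.15579368866011314
```

View pics/y5.png

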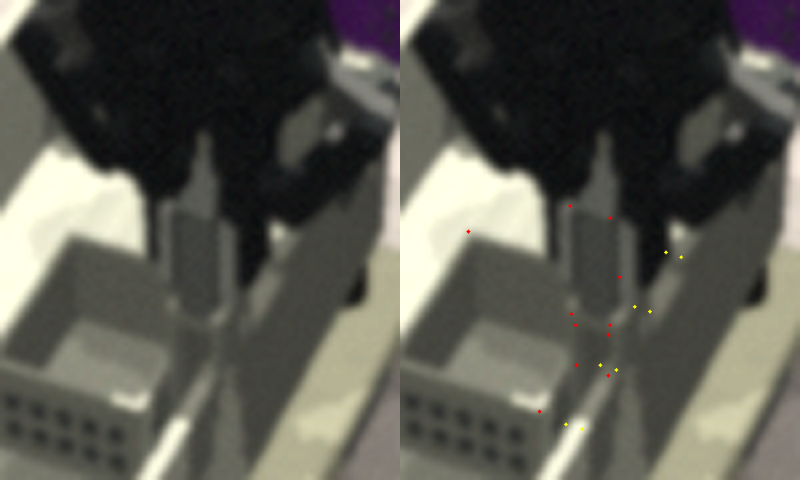

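```bash
python3 - <<'E'
from h import *
import pickle
a,st=pickle.load(open('c5.pkl','rb'))
im=a['color'][:,:,::-1]
A=cv2.resize(im[225:300,300:350],(400,600),interpolation=cv2.INTER_CUBIC);A=cv2.convertScaleAbs(A,alpha=1.9)
B=A.copy();c,s=np.cos(-.061),np.sin(-.061)
for x in(-3,3):
    P=np.array([[512.2+c*x-s*y,158+s*x+c*y,125] for y in np.arange(-95,96,10)])
    for u,v in proj(a,P): cv2.circle(B,(int((u+.5-300)*8),int((v+.5-225)*8)),1,(0,0,255),-1)
cv2.imwrite('pics/x5.png',np.hstack([A,B]))
g=im[:,:,1].astype(int)
for v in (232,240,245,275,280,285,288): print(v,[int(i) for i in g[v,304:350]])
E
```

```text
232 [146, 147, 148, 150, 152, 152, 137, 99, 49, 20, 22, 32, 40, 40, 41, 52, 55, 55, 56, 57, 53, 39, 22, 14, 10, 11, 9, 14, 11, 9, 11, 12, 13, 11, 11, 12, 12, 11, 13, 11, 13, 15, 19, 27, 27, 27]
240 [110, 119, 127, 130, 138, 144, 143, 118, 70, 31, 37, 55, 55, 42, 36, 40, 40, 41, 41, 41, 39, 40, 52, 58, 50, 31, 16, 10, 11, 10, 17, 42, 74, 79, 75, 67, 57, 45, 43, 43, 43, 42, 44, 43, 41, 43]
245 [50, 50, 50, 51, 51, 51, 51, 52, 52, 51, 54, 59, 56, 42, 37, 40, 39, 40, 40, 40, 38, 41, 53, 60, 52, 33, 18, 13, 11, 29, 50, 58, 55, 52, 47, 43, 43, 43, 43, 43, 43, 43, 44, 43, 42, 42]
275 [50, 43, 38, 42, 50, 54, 54, 58, 59, 51, 47, 72, 117, 149, 156, 139, 94, 58, 43, 44, 47, 57, 63, 66, 65, 63, 53, 43, 41, 42, 43, 51, 71, 97, 108, 111, 116, 125, 129, 130, 130, 131, 131, 130, 125, 112]
280 [47, 44, 40, 40, 48, 53, 55, 61, 81, 116, 143, 156, 144, 112, 81, 64, 54, 45, 42, 43, 49, 60, 64, 65, 66, 62, 57, 48, 47, 61, 87, 104, 110, 110, 109, 111, 111, 110, 110, 110, 108, 107, 99, 86, 70, 53]
285 [64, 62, 58, 57, 58, 74, 113, 145, 156, 147, 112, 79, 68, 67, 66, 62, 52, 47, 54, 60, 63, 65, 65, 65, 65, 69, 75, 92, 104, 110, 110, 109, 113, 117, 120, 120, 121, 129, 144, 144, 115, 83, 65, 62, 65, 68]
288 [73, 72, 75, 84, 111, 143, 157, 148, 120, 88, 70, 66, 64, 66, 65, 60, 54, 58, 63, 64, 64, 64, 66, 68, 77, 98, 125, 158, 181, 201, 210, 211, 211, 212, 218, 217, 206, 207, 200, 167, 119, 81, 68, 68, 72, 77]
```

View pics/x5.png

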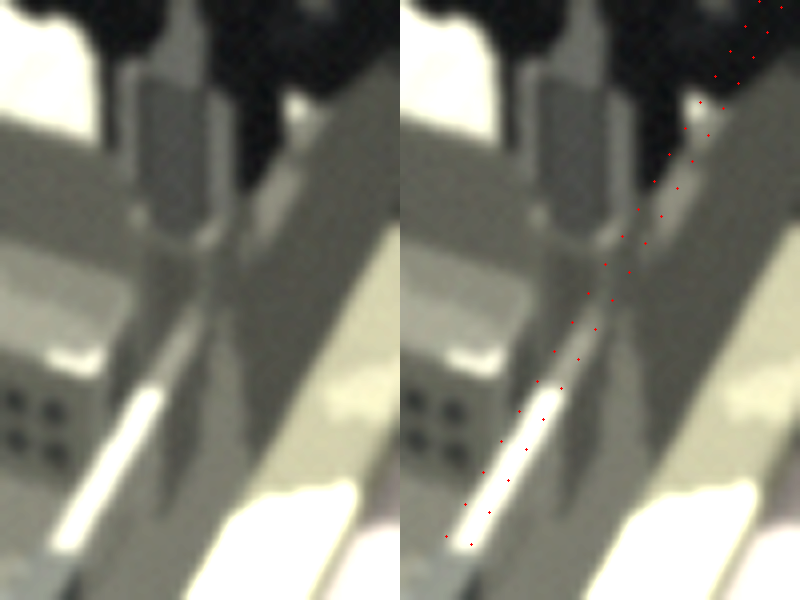

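Call:
{"method": "carry_out", "body": {
  "dp": [
    [-0.001,0,-0.002],
    [-0.001,0,-0.006],
    [-0.001,0,-0.01],
    [-0.001,0,-0.014],
    [-0.001,0,-0.016],
    [-0.001,0,-0.016],
    [-0.001,0,-0.016]
  ],
  "roll": [0,0,0,0,0,0,0]
}}

```text
time: 7.62
position: [512.8, 177.5, 170.1]
eef_rot: [1.0, -0.03, -0.0, 0.0]
wrist_force: [-0.7, 0.2, -2.8]
opening: 0.153
```

Call:
{"method": "carry_out", "body": {
  "dp": [
    [0,0,-0.003],
    [0,0,-0.006],
    [0,0,-0.009],
    [0,0,-0.011],
    [0,0,-0.0125],
    [0,0,-0.0125],
    [0,0,-0.0125],
    [0,0,-0.0125]
  ],
  "roll": [0,0,0,0,0,0,0,0]
}}

```text
time: 8.28
position: [512.9, 177.5, 157.8]
eef_rot: [1.0, -0.03, 0.0, -0.0]
wrist_force: [-0.3, -0.5, -2.2]
opening: 0.154
```

```bash
python3 look.py 6
```

```text
8.2833 [512.85295478 177.49933072 157.84288349] -0.06000733231417399 [-0.29890741 -0.4827177  -2.22384279] [ 0.00249921  0.10505685 -0.00066643] 0.15354763699939783
```

View pics/y6.png

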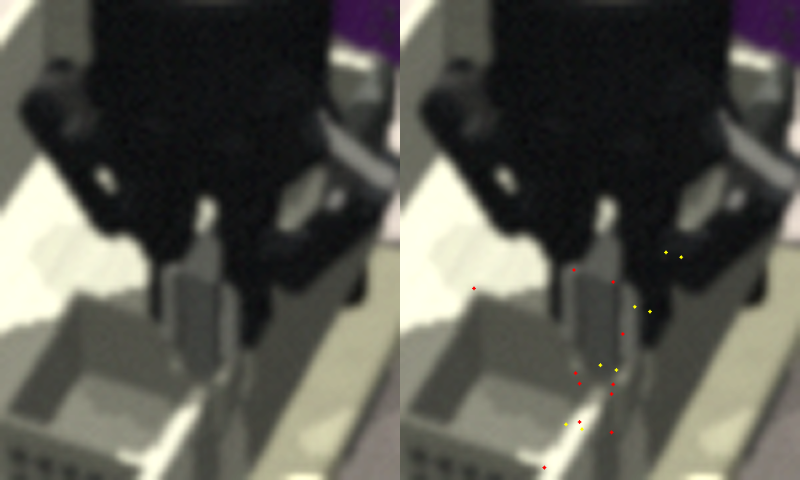

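Call:
{"method": "carry_out", "body": {
  "dp": [
    [0,0,-0.001],
    [0,0,-0.002],
    [0,0,-0.003],
    [0,0,-0.003],
    [0,0,-0.003]
  ],
  "roll": [0,0,0,0,0]
}}

```text
time: 8.75
position: [512.9, 177.5, 154.8]
eef_rot: [1.0, -0.03, 0.0, 0.0]
wrist_force: [0.9, 0.2, -2.0]
opening: 0.152
```

```bash
python3 -c "
from h import *
s=telemetry.state();print(s['time'],s['position'],s['wrist_force'],s['moment'])"
```

```text
8.75 [512.85461383 177.47345286 154.78885237] [ 0.9033694   0.1782239  -2.01386316] [-0.00402738  0.09180624 -0.03617264]
```

Call:
{"method": "carry_out", "body": {
  "dp": [
    [0,0,-0.001],
    [0,0,-0.002],
    [0,0,-0.002],
    [0,0,-0.002]
  ],
  "roll": [0,0,0,0]
}}

```text
time: 9.08
position: [512.9, 177.5, 152.8]
eef_rot: [1.0, -0.03, 0.0, -0.0]
wrist_force: [-1.0, -0.6, 1.7]
opening: 0.153
```

Call:
{"method": "carry_out", "body": {
  "dp": [
    [-0.0001,-0.002,0],
    [-0.0003,-0.005,0],
    [-0.0005,-0.008,0],
    [-0.0007,-0.011,0],
    [-0.0008,-0.014,0],
    [-0.001,-0.017,0],
    [-0.0012,-0.02,0],
    [-0.0014,-0.023,0],
    [-0.0016,-0.026,0],
    [-0.0018,-0.03,0]
  ],
  "roll": [0,0,0,0,0,0,0,0,0,0]
}}

```text
time: 9.92
position: [511.0, 147.3, 152.8]
eef_rot: [1.0, -0.03, -0.0, -0.0]
wrist_force: [0.8, 1.7, 1.0]
opening: 0.152
```

```bash
python3 -c "
from h import *
s=telemetry.state();print(s['time'],s['position'],s['wrist_force'],s['moment'])"
```

```text
9.9167 [510.96987032 147.29029373 152.77870579] [0.77338713 1.72331181 1.04811793] [0.57916621 0.13301699 0.00190116]
```

Call:
{"method": "carry_out", "body": {
  "dp": [
    [-0.0001,-0.0015,0],
    [-0.0002,-0.003,0],
    [-0.0003,-0.0045,0],
    [-0.0004,-0.006,0],
    [-0.0005,-0.0075,0],
    [-0.0005,-0.0085,0],
    [-0.0006,-0.0095,0],
    [-0.0006,-0.0105,0]
  ],
  "roll": [0,0,0,0,0,0,0,0]
}}

```text
time: 10.58
position: [510.4, 136.9, 152.8]
eef_rot: [1.0, -0.03, -0.0, 0.0]
wrist_force: [-0.0, 1.7, 1.2]
opening: 0.153
```

```bash
python3 -c "
from h import *
s=telemetry.state();print(s['time'],s['position'],s['wrist_force'],s['moment'])"
```

```text
10.5833 [510.39887429 136.91166639 152.76873332] [-0.01772173  1.67598607  1.24337272] [ 0.61089371  0.05949989 -0.05042413]
```

Call:
{"method": "carry_out", "body": {
  "dp": [
    [-0.0001,-0.001,0],
    [-0.0001,-0.002,0],
    [-0.0002,-0.003,0],
    [-0.0002,-0.004,0],
    [-0.0002,-0.004,0]
  ],
  "roll": [0,0,0,0,0]
}}

```text
time: 11.0
position: [510.1, 132.4, 152.5]
eef_rot: [1.0, -0.03, -0.0, 0.0]
wrist_force: [0.4, 0.7, -2.2]
opening: 0.156
```

```bash
python3 -c "
from h import *
s=telemetry.state();print(s['time'],s['position'],s['wrist_force'],s['moment'])"
```

```text
11.0 [510.06349657 132.43156937 152.53149418] [ 0.42796638  0.67837504 -2.18226561] [-0.00677209  0.03350096 -0.00064506]
```

Call:
{"method": "carry_out", "body": {
  "dp": [
    [0,0,-0.001],
    [0,0,-0.002],
    [0,0,-0.003],
    [0,0,-0.004],
    [0,0,-0.004],
    [0,0,-0.004]
  ],
  "roll": [0,0,0,0,0,0]
}}

```text
time: 11.5
position: [510.2, 133.0, 148.7]
eef_rot: [1.0, -0.03, -0.0, 0.0]
wrist_force: [-0.8, -0.5, -2.2]
opening: 0.153
```

```bash
python3 look.py 7
```

```text
11.5 [510.17557975 132.99440739 148.68505846] -0.05994654190359367 [-0.75355806 -0.5030393  -2.22610417] [ 0.02637095  0.06822619 -0.02299943] 0.1530923645016083
```

View pics/y7.png

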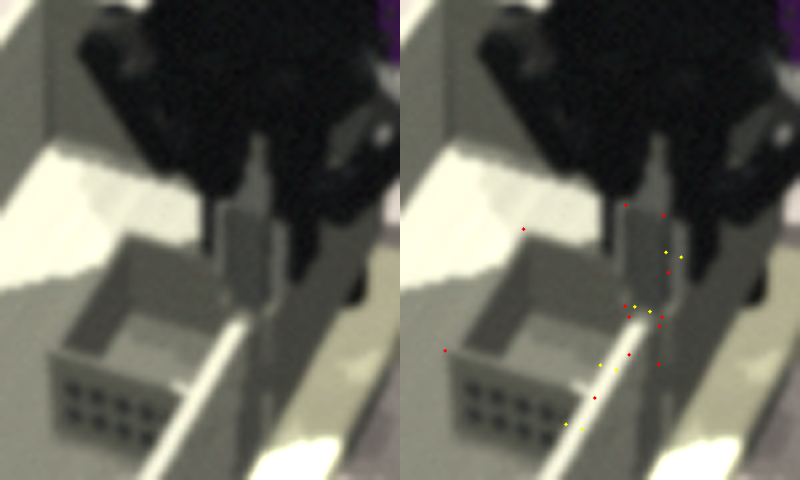

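Call:
{"method": "carry_out", "body": {
  "dp": [
    [0,0,-0.001],
    [0,0,-0.002],
    [0,0,-0.003],
    [0,0,-0.004],
    [0,0,-0.004],
    [0,0,-0.004]
  ],
  "roll": [0,0,0,0,0,0]
}}

```text
time: 12.05
position: [510.3, 133.0, 144.8]
eef_rot: [1.0, -0.03, 0.0, 0.0]
wrist_force: [-1.3, 1.0, -0.6]
opening: 0.156
```

```bash
python3 -c "
from h import *
s=telemetry.state();print(s['time'],s['position'],s['wrist_force'],s['moment'])"
```

```text
12.05 [510.2598508  132.99589151 144.79891116] [-1.25313304  0.9636964  -0.55088377] [-0.04879947  0.15329066  0.06422216]
```

Call:
{"method": "carry_out", "body": {
  "dp": [
    [0,0,0],
    [0,0,0],
    [0,0,0],
    [0,0,0],
    [0,0,0],
    [0,0,0]
  ],
  "roll": [0,0,0,0,0,0],
  "claw": 0.1
}}

```text
time: 12.55
position: [510.2, 133.0, 144.8]
eef_rot: [1.0, -0.03, -0.0, 0.0]
wrist_force: [0.4, -0.1, 0.6]
opening: 0.551
```

```bash
python3 look.py 8
```

```text
12.55 [510.20084349 132.97643187 144.77420767] -0.05992697659458973 [ 0.37199963 -0.12945489  0.59837694] [ 0.05844216 -0.04432407 -0.00678109] 0.5507853004956615
```

View pics/y8.png

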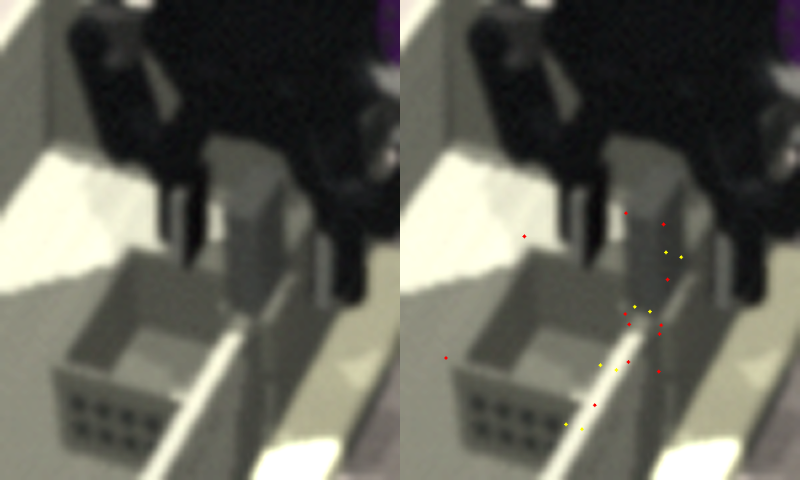

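Call:
{"method": "carry_out", "body": {
  "dp": [
    [0,0,0.005],
    [0,0,0.015],
    [0,0,0.03],
    [0,0,0.05],
    [0,0,0.075],
    [0,0,0.1],
    [0,0,0.13],
    [0,0,0.15],
    [0,0,0.15]
  ],
  "roll": [0,0,0,0,0,0,0,0,0]
}}

```text
time: 13.35
position: [511.5, 133.7, 299.8]
eef_rot: [1.0, -0.03, 0.003, -0.001]
wrist_force: [1.1, -0.4, -0.3]
opening: 0.55
```

Call:
{"method": "carry_out", "body": {
  "dp": [
    [0,-0.02,0],
    [0,-0.05,0],
    [0,-0.085,0],
    [0,-0.12,0],
    [0,-0.155,0],
    [0,-0.19,0],
    [0,-0.225,0],
    [0,-0.26,0],
    [0,-0.28,0],
    [0,-0.28,0]
  ],
  "roll": [0,0,0,0,0,0,0,0,0,0]
}}

```text
time: 14.18
position: [509.4, -151.8, 294.8]
eef_rot: [0.999, -0.033, -0.0, 0.0]
wrist_force: [-0.5, -0.2, -1.0]
opening: 0.551
```

```bash
python3 - <<'E'
from h import *
s=telemetry.state();print(s['time'],s['position'],s['wrist_force'])
a=shot('side','side9');b=shot('top','top9')
cv2.imwrite('pics/f9.png',cv2.convertScaleAbs(cv2.resize(a['color'][180:330,220:370,::-1],(600,600),interpolation=2),alpha=1.4))
cv2.imwrite('pics/g9.png',cv2.resize(b['color'][150:310,200:480,::-1],(800,457),interpolation=2))
E
```

```text
14.1833 [ 509.44534028 -151.79867888  294.79459885] [-0.49296584 -0.17434848 -1.04509596]
```

View pics/f9.png

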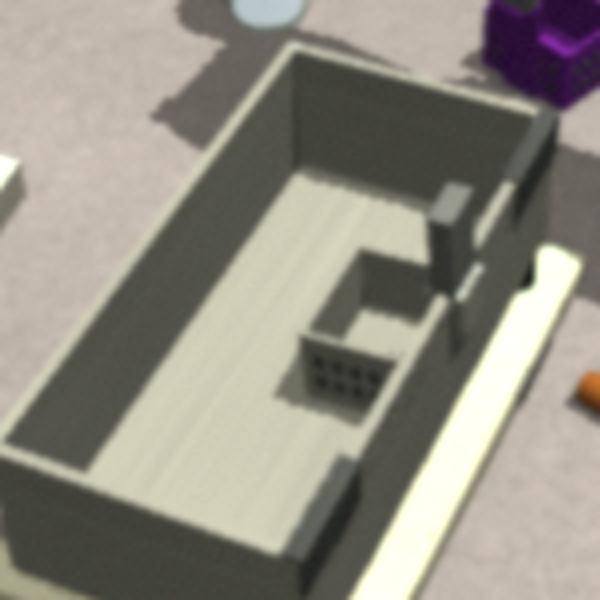

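View pics/g9.png

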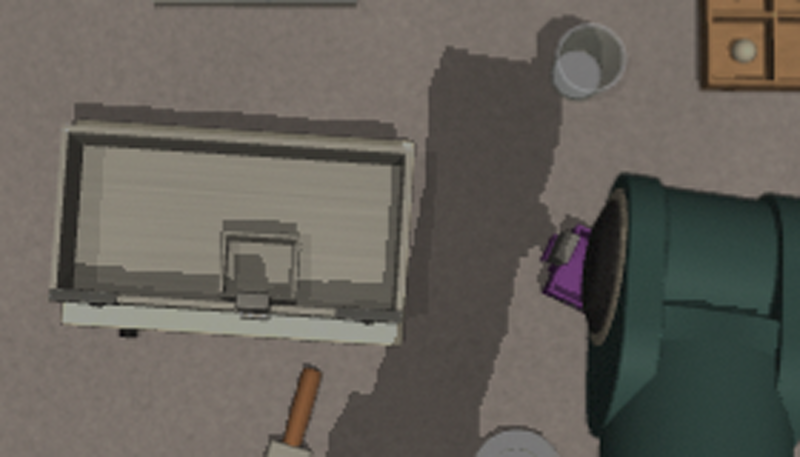

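```bash
python3 - <<'E'
from h import *
import pickle
a=pickle.load(open('c8.pkl','rb'))[0]
im=cv2.imread('pics/side9.png')
A=cv2.convertScaleAbs(cv2.resize(im[215:275,290:350],(400,400),interpolation=cv2.INTER_CUBIC),alpha=1.6)
im0=cv2.imread('pics/side0.png')
A0=cv2.convertScaleAbs(cv2.resize(im0[215:275,290:350],(400,400),interpolation=cv2.INTER_CUBIC),alpha=1.6)
B=A.copy();c,s=np.cos(-.06),np.sin(-.06)
for dz,col in((-11,(0,0,255)),(-2,(0,255,0))):
  L=[(x,y,56) for x in(-7,7) for y in(-14,14)]+[(-7,14,6),(7,14,6)]+[(x,y,-9) for x in(10,70) for y in(-35,35)]
  P=[[510.2-1.7+c*x-s*y,133+s*x+c*y,125+dz+z] for x,y,z in L]
  for u,v in proj(a,P): cv2.circle(B,(int((u+.5-290)*6.667),int((v+.5-215)*6.667)),2,col,-1)
cv2.imwrite('pics/w9.png',np.vstack([np.hstack([A,B]),np.hstack([A0,A0*0])])[:600])
E
```

```text
(no output)
```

View pics/w9.png

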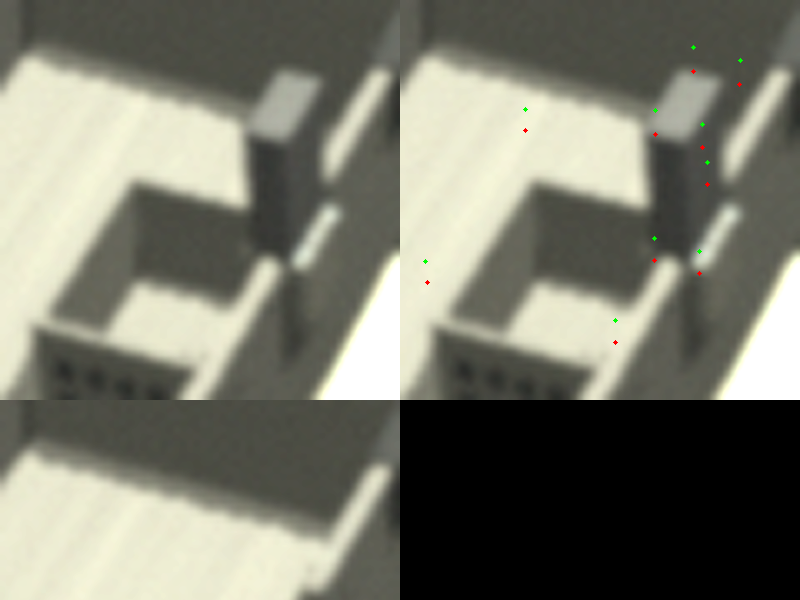

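```bash
python3 - <<'E'
from h import *
c=shot('side','side10');o=cv2.imread('pics/side9.png')[:,:,::-1]
d=np.abs(c['color'].astype(int)-o)[200:330,220:370];print(d.max(),d.mean(),telemetry.state()['time'])
ticket.job_done()
E
```

```text
51 0.9095555555555556 14.3333
the job is handed in; nothing more can be done
```

The strainer now hangs by itself in the notch of the tank's near rim, fully down, and the job is handed in at about 14.3 s of the 45 s allowed.

**How it was done:** I gripped the strainer by its grip and rested the hook on the plain rim about 45 mm to the +y side of the notch, pressing with about 5 N. I then slid it along −y. At y ≈ 132 mm the press dropped by about 3.4 N as the tank sprang up. I lowered it another 8 mm until the hook met the notch floor, about 9.4 mm below where it first touched the plain rim. Then I let go, lifted clear and moved the arm away.

**Force on the tank:** The highest contact force I read was about 5 N. Forces were read only at the end of each move, so short peaks between readings were not seen.

**Last checks:**
- **Position:** The last pictures show the basket inside the tank with the crown in the notch. The grip's height matches "fully down" and is about 9 mm below "resting on the rim".
- **Tilt:** The strainer hangs tilted by about 4° towards the basket, which is natural slack in its hook.
- **Movement:** A second picture just before handing in showed little change around the tank (mean 0.9 grey levels, largest single-pixel change 51). I did not look into that largest change.
- **Other things on the bench:** I never touched them. I only glanced at the ones in the last pictures and did not measure their positions.

**Disagreement:** The two cameras differed by about 3 mm on the rim's position across its width. I used the side camera's position of the hook relative to the rim, and the hook went over the rim without touching.

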